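# Stir the carrier beads, then hold the stirrer down in the air-cleaning valve

### The arm

A 6-joint arm with a two-finger parallel gripper is mounted at the origin on the work surface. World frame = base frame: x ahead of the robot, y to its left, z up, the work surface at z = 0. Lengths are in m, angles in rad, forces in N, time in s.
With the tool pointing down it reaches from about 0.25 to 0.8 m from the base axis. Payload 8.5 kg.
Tool frame: the origin (TCP) lies midway between the tips of the shut fingers; the grasp point (between the pads) lies 19 mm behind it (arm.tcp_to_grasp is the distance from the TCP to the grasp point, in m); z points along the fingers, y is the line along which they close (so a half turn about z gives the same grasp; the last joint's range is limited). The gripper opens to 85 mm and grips with 20 to 120 N. Pads are 22 mm wide; open, the fingers measure 114 mm over their backs; the gripper's body (76 mm by 85 mm) begins 54 mm behind the grasp point. The pads swing forward as they close: fully open they stand 13 mm farther back than shut.
Start: joints at [-1.331, 0.238, -0.013, 1.319, 0, 1.571], TCP at [0.125, -0.51, 0.202] pointing down, gripper open.
Joint ranges: [-2.66, 2.66], [-1.03, 1.9], [-1.14, 1.46], [-1.82, 2.27], [-1.45, 1.34], [-3.14, 3.14]. Speed limits (rad/s): [2.22, 2.22, 2.79, 3.14, 3.14, 3.14].

### API

Orientations are given as a unit quaternion [x, y, z, w].
In Python, from station import arm, effector, solver, read_camera gives the robot as it stands. The module is installed in compiled form; this text tells all that it offers. Calls block until the motion is done:
- arm.goto(position, orientation): joint-space move of the TCP to a pose.
- arm.move_l(position, orientation=None, vel=0.15, f_stop=None): straight line of the TCP; orientation=None keeps the orientation; vel is the mean speed in m/s. With f_stop (N) it stops when the force on the tool has changed by that much, and returns True; else False.
- arm.move_joints(angles): joint-space move.
- effector.set_gripper(opening, squeeze=None): finger opening in m; squeeze is the grip in N (None keeps the last); returns when the fingers have stopped.
- arm.pause(seconds).
- solver.inverse_kinematics(position, orientation): joint angles nearest the present ones, or None.
- read_camera(name): name is "side" or "top"; returns a dict with "img" (420x560x3 uint8, red, green, blue), "range_z" (420x560 float32, m along the optical axis (not along the pixel's ray), 0 where there is no reading), "vfov" (degrees; the focal length in pixels is half the picture's height over the tangent of half this angle, whatever the lens; pixels are square), "cx", "cy" (the principal point, pixels), "position" and "attitude" of the camera in the world. Camera axes: x right, y up, looking along -z (the intrinsics and any distortion apply to the point x, -y, -z); pixel columns grow to the right and rows downward; lengths in m; the calibration is good to about 2 mm. A picture is of the moment at which its call begins.
A pose or a line that the arm cannot do raises arm.IKError and nothing moves.
- arm.job_done(): hands the job in; it is judged then, once.
Readings, each from a call of its own:
- arm.get_clock(): time.
- arm.get_joints(): joint angles.
- arm.get_joint_vel(): joint speeds.
- arm.get_effort(): joint torques, N m.
- arm.get_eef_pos(): TCP position.
- arm.get_tcp_rot(): TCP orientation.
- arm.get_force(): force on the tool from outside, world axes, zero at the start.
- arm.get_ft_torque(): the same for the moment, N m.
- arm.get_grip_width(): finger opening in m.
- arm.get_grip_force(): force on a finger pad.
Only numpy, scipy, OpenCV 4.12 (cv2) and the standard library are available. Lean on these libraries where they do the work, as an engineer would, in place of code of your own. Each camera call takes 0.05 s, during which the arm holds its last target. There are 200 camera calls.

### The job

Take the stirrer out of its stand by the handle, and with its foot low among the white beads stir the steel dish for three full wide turns, so that most of the beads are swept well away from their places, keeping every bead in the dish. Then clean the stirrer: set its foot upright in the round cup of the air-cleaning station and press the sprung plunger down until the foot meets the solid seat around it, firmly but without ramming. Finish while still gripping the stirrer and holding it pressed on the seat (the air blows only while it is held); leave the other things on the bench where they are.

Things in the scene. Friction and masses are not known exactly. Their poses are not given: they have to be found in the camera images.
- stirrer: upright steel stirrer, 200 mm tall, about 120 g. Origin: centre of its foot's underside, z up the rod. Foot: flat disc 30 mm across, 8 mm thick. Rod 8 mm across. Collar disc 34 mm across, 130 to 136 mm above the origin; above it a black handle, 20 x 20 mm square (sides along its x and y), 136 to 200 mm. Grip the handle from above, fingertips just over the collar.
- stirrer_foot (a point): centre of the underside of the stirrer's foot (same point as the stirrer's origin)
- stand: fixed aluminium stand: 80 mm square plate with an upright cup, outside 42 mm, bore 34 mm, rim 54 mm above the bench. The stirrer stands foot down in it. Origin on the bench under the cup's axis; the cup's floor is 6 mm above the bench.
- dish: fixed open steel dish on a dark round plate 124 mm across, outside 110 mm, bore 102 mm, rim 71 mm above the bench, flat inner floor 11 mm above the bench. Origin on the bench under its axis. Holds six beads.
- bead0_center (a point): centre of a loose white ceramic bead, 16 mm across, 12 g, lying on the dish's floor; they start in a rough ring about 34 mm from the dish's axis, the middle being free
- bead1_center (a point): centre of a loose white ceramic bead, 16 mm across, 12 g, lying on the dish's floor; they start in a rough ring about 34 mm from the dish's axis, the middle being free
- bead2_center (a point): centre of a loose white ceramic bead, 16 mm across, 12 g, lying on the dish's floor; they start in a rough ring about 34 mm from the dish's axis, the middle being free
- bead3_center (a point): centre of a loose white ceramic bead, 16 mm across, 12 g, lying on the dish's floor; they start in a rough ring about 34 mm from the dish's axis, the middle being free
- bead4_center (a point): centre of a loose white ceramic bead, 16 mm across, 12 g, lying on the dish's floor; they start in a rough ring about 34 mm from the dish's axis, the middle being free
- bead5_center (a point): centre of a loose white ceramic bead, 16 mm across, 12 g, lying on the dish's floor; they start in a rough ring about 34 mm from the dish's axis, the middle being free
- station: fixed air-cleaning station: white housing about 110 x 90 mm, 40 mm tall, with a shallow round aluminium cup on top and a black bar beside the cup. Origin on the bench under the cup's axis.
- seat: the cup on the station, outside 52 mm, bore 42 mm; its flat floor is the solid seat (hard stop), 48 mm above the bench, rim 58 mm above the bench. Origin on its axis, 40 mm above the bench.
- seat_center (a point): centre of the seat face, 48 mm above the bench, on the axis of the plunger
- plunger (a joint): brass plunger, 14 mm across, in the middle of the seat: metres pressed down. At 0 its top stands 12 mm above the seat (60 mm above the bench); at 0.012 it is flush with the seat and the pressing foot meets the seat. It pushes back with 4 N at 0 and 10 N at 0.012, so 13 to 20 N in all rests the foot on the seat.
- jar: bystander, loose: closed amber jar, 40 mm across, 55 mm tall. Origin under its centre
- roller: bystander, loose: grey plastic ring, 44 mm across, 25 mm tall. Origin under its centre
- driver: bystander, loose: screwdriver, 160 mm, lying. Origin on the driver
- cup: bystander, loose: open glass cup, 60 mm across, 60 mm tall. Origin under its centre
- reagent: bystander, loose: amber bottle, 68 mm across, 140 mm tall. Origin under its centre
- tray: bystander, loose: open red tray, 80 x 120 x 30 mm. Origin under its centre
Not all that is in view belongs to the job. Of the things that look like the stirrer, the smallest one is meant.

How it is judged:
By the outcome, as a careful person would: the job done as asked, in the order asked, and still so for the second after the job is handed in, while the arm keeps its last pose, push and grip.
It also fails if it takes over 70 s, if anything falls off the work surface, if the arm or the gripper's body presses on something with over 40 N, if the wrist force passes 120 N, or if a joint passes its speed limit or range.

## Working session

There is one attempt and no reset: what is moved stays moved. The work goes in short steps, each a Python script; the robot and the scene stay as the last script left them, time stands still between calls to the robot, and variables do not carry over. Pictures are saved under pics/ and viewed, at most 10 in all, crops included, and the job is handed in when it is done.

```bash
mkdir -p pics; cat > h.py <<'E'
import numpy as np, cv2
from station import arm, effector, solver, read_camera
from scipy.spatial.transform import Rotation as R
def snap(n,f):
    d=read_camera(n); cv2.imwrite('pics/'+f+'.png',d['img'][:,:,::-1]); np.save('pics/'+f+'.npy',d,allow_pickle=True); return d
def load(f): return np.load('pics/'+f+'.npy',allow_pickle=True).item()
def cam(d):
    a=d['attitude']; a=np.array(a)
    M=a if a.shape==(3,3) else R.from_quat(a).as_matrix()
    return 210/np.tan(np.radians(d['vfov'])/2),M,np.array(d['position'])
def ray(d,u,v):
    f,M,p=cam(d); return p, M@np.array([(u-d['cx'])/f,-(v-d['cy'])/f,-1])
def onz(d,u,v,z):
    p,r=ray(d,u,v); return p+r*(z-p[2])/r[2]
def cloud(d):
    f,M,p=cam(d); v,u=np.mgrid[:420,:560]; z=d['range_z']
    return p+(np.stack([(u-d['cx'])/f*z,-(v-d['cy'])/f*z,-z],-1))@M.T
E
python3 - <<'E'
from h import *
for n in('top','side'):
    d=snap(n,n+'0'); print({k:v for k,v in d.items() if k not in('img','range_z')}, (d['range_z']>0).mean())
print(arm.get_tcp_rot(),arm.get_clock(),arm.tcp_to_grasp)
E
```

```text
{'vfov': 55.30835450195923, 'cx': 284.3455680536412, 'cy': 213.14976407959495, 'position': array([ 0.43116678, -0.01881639,  0.85608056]), 'attitude': array([-0.05514513,  0.04837081,  0.71263635, -0.69768812])} 0.9960969387755102
{'vfov': 47.53607036370152, 'cx': 270.1352044094053, 'cy': 213.48191048113762, 'position': array([0.34655654, 0.84394374, 0.8418313 ]), 'attitude': array([-0.04300132,  0.41006346,  0.90451688, -0.10884878])} 0.9961011904761905
[ 9.92817593e-01  1.19636109e-01 -8.54076538e-05 -6.48273431e-04] 0.1 0.0187
```

View pics/top0.png

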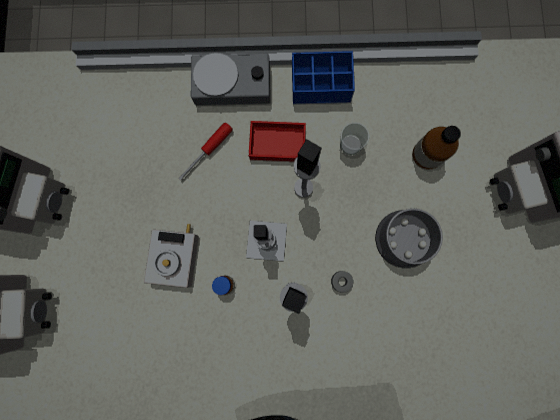

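View pics/side0.png

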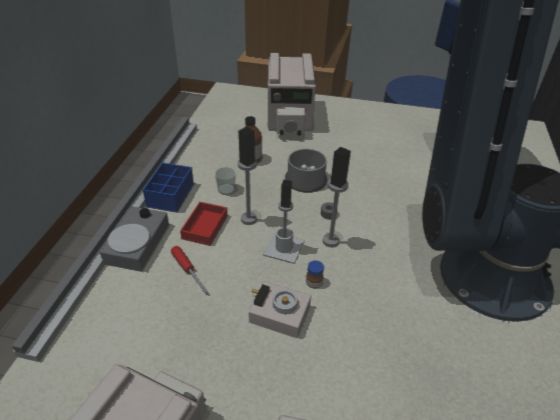

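The top view shows the small stirrer's handle at (262,232) in its stand, with taller decoys at (308,155) and (294,298). The dish is at (408,237) with six white beads, and the station cup is at (167,263). In the side view the small stirrer is at (286,195) in the stand at (284,240).

```bash
python3 - <<'E'
from h import *
d=load('top0'); P=cloud(d); img=d['img'].astype(int); V=img.max(2)
print('bench z',[np.round(P[v,u],3) for u,v in((120,330),(450,330),(350,200),(480,100))])
s=load('side0'); Q=cloud(s)
# handle tops: dark pixels within height band
def rep(name,roi,cond):
    u0,v0,u1,v1=roi; m=np.zeros(V.shape,np.uint8); m[v0:v1,u0:u1]=cond[v0:v1,u0:u1]
    n,l,st,c=cv2.connectedComponentsWithStats(m); 
    if n<2: print(name,'none'); return
    i=1+st[1:,4].argmax(); m=(l==i); ys,xs=np.nonzero(m)
    p=P[m]; z=np.median(p[:,2]); q=np.array([onz(d,x,y,z)[:2] for x,y in zip(xs,ys)]).astype(np.float32)
    r=cv2.minAreaRect(q*1000); ce,ra=cv2.minEnclosingCircle(q)
    print(name,len(q),'z',z.round(4),'rect',np.round(r[0],1),np.round(r[1],1),round(r[2],1),'circ',np.round(ce,4),round(ra,4))
Z=P[...,2]
rep('handle',(245,220,280,255),(Z>.195)&(Z<.215))
rep('decoyA',(285,130,330,175),(Z>.22))
rep('decoyB',(270,275,320,325),(Z>.22))
rep('dishrim',(360,195,460,280),(Z>.063)&(Z<.08))
rep('cuprim',(145,225,200,290),(Z>.054)&(Z<.068))
rep('housing',(140,220,205,295),(Z>.034)&(Z<.046))
rep('standplate',(235,210,300,270),(Z>.003)&(Z<.012))
rep('jar',(205,270,240,300),(Z>.045)&(Z<.065))
for t,roi in(('A',(225,120,270,230)),('S',(270,175,300,260)),('B',(320,140,360,250))):
    u0,v0,u1,v1=roi; p=Q[v0:v1,u0:u1].reshape(-1,3)
    top=p[(p[:,2]>.1)&(p[:,2]<.4)&(p[:,0]>.2)]; h=np.percentile(top[:,2],98); k=top[top[:,2]>h-.03]; print('side',t,h.round(3),np.median(k,0).round(3), k.min(0).round(3),k.max(0).round(3))
I=img.astype(np.uint8)[:,:,::-1]
big=np.hstack([cv2.resize(I[b:b+75,a:a+75],(390,390),interpolation=cv2.INTER_CUBIC) for a,b in((228,200),(130,222))])
cv2.imwrite('pics/crop.png',np.clip(big*1.5,0,255).astype(np.uint8))
E
```

```text
bench z [array([ 0.319,  0.335, -0.001]), array([ 0.307, -0.348,  0.001]), array([ 0.583, -0.155, -0.   ]), array([ 0.804, -0.455,  0.001])]
handle 156 z 0.2068 rect [498.6  27.5] [18.  19.8] 89.2 circ [0.4986 0.0275] 0.0135
decoyA 503 z 0.2724 rect [605.  -51.9] [31.3 40.2] 58.1 circ [ 0.6043 -0.0514] 0.0243
decoyB 400 z 0.2729 rect [391.3 -25.3] [27.7 28.7] 64.1 circ [ 0.3913 -0.0253] 0.0189
dishrim 488 z 0.0715 rect [ 495.9 -264. ] [108.1 110.3] 42.3 circ [ 0.496  -0.2642] 0.056
cuprim 206 z 0.0585 rect [454.4 225.2] [50.1 50.7] 45.0 circ [0.4548 0.2245] 0.0262
housing 1610 z 0.0407 rect [464.6 222.3] [ 91.4 109.5] 82.7 circ [0.4644 0.2229] 0.0691
standplate 966 z 0.007 rect [499.4  27.3] [82.7 84.1] 85.8 circ [0.498  0.0274] 0.0553
jar 278 z 0.0558 rect [408.1 115.3] [35.7 33. ] 88.9 circ [0.4079 0.115 ] 0.0187
side A 0.272 [ 0.606 -0.047  0.262] [ 0.592 -0.069  0.242] [ 0.626 -0.035  0.273]
side S 0.205 [0.496 0.036 0.197] [0.487 0.017 0.176] [0.507 0.041 0.207]
side B 0.272 [ 0.388 -0.017  0.263] [ 0.371 -0.039  0.242] [ 0.406 -0.006  0.273]
```

View pics/crop.png

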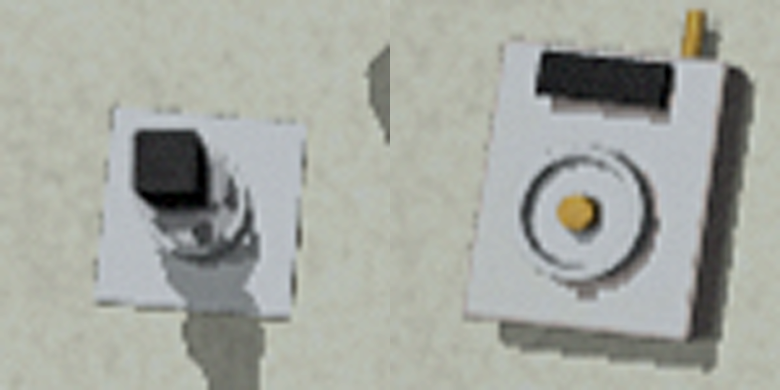

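The crop shows the handle nearly square to world axes, at crop pixel (165,160), and the station's brass plunger centred in its cup at (575,212). Next I hover above the handle.

```bash
python3 - <<'E'
from h import *
q=[1,0,0,0]
for p in((.4986,.0275,.146),(.496,-.264,.152),(.4548,.2247,.186)): print(np.round(solver.inverse_kinematics(p,q),3))
p=np.array(arm.get_eef_pos()); p[2]=.36; arm.move_l(p,vel=.25)
arm.goto([.4986,.0275,.36],q); effector.set_gripper(.07,80)
arm.move_l([.4986,.0275,.24],q,vel=.2)
print(arm.get_clock(),arm.get_eef_pos(),arm.get_force()); snap('side','side1')
E
```

```text
[ 0.055  0.22  -0.183  1.168  0.    -3.086]
[-0.489  0.321 -0.025  1.225  0.     2.652]
[ 0.459  0.214 -0.086  1.271  0.    -2.683]
5.8 [0.49902805 0.0275387  0.24092959] [-0.78105041 -0.35435595  0.27054214]
```

View pics/side1.png

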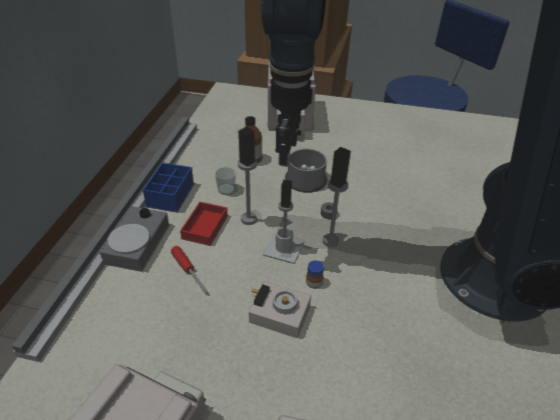

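The gripper at (285,150) hangs straight above the small handle at (286,195), well clear of both decoys. I'll use the half-turned wrist orientation so the last joint doesn't wrap, then grasp.

```bash
python3 - <<'E'
from h import *
q=[0,1,0,0]
arm.goto([.4986,.0275,.25],q); print(np.round(arm.get_joints(),3))
print('hit',arm.move_l([.4986,.0275,.147],q,vel=.12,f_stop=8), arm.get_eef_pos())
effector.set_gripper(0.0,80); print('w',arm.get_grip_width(),arm.get_grip_force(),arm.get_force())
f0=arm.get_force()
arm.move_l([.4986,.0275,.30],vel=.12); arm.pause(.3)
print(arm.get_clock(),arm.get_grip_width(),arm.get_force()-f0,arm.get_eef_pos(),arm.get_ft_torque()); snap('side','side2')
E
```

```text
[0.055 0.182 0.037 1.425 0.    0.055]
hit False [0.49906347 0.02751784 0.1476402 ]
w 0.018907525085618472 78.81399393081665 [-0.39240558 -0.24003889  4.61277937]
11.75 0.018821573201632604 [ 1.42137999  0.38323212 -5.55953691] [0.4985124  0.02749105 0.29978736] [-0.01828994 -0.03108452 -0.06287347]
```

View pics/side2.png

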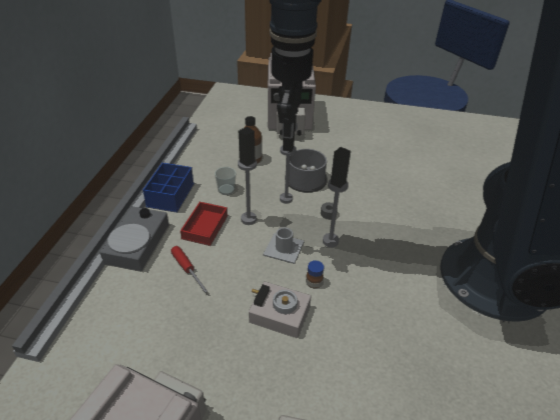

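The stirrer is out of its stand and hangs upright at (287,150–200). Next I check its tilt and the bead positions, then lower it into the middle of the dish and find the floor by touch.

```bash
python3 - <<'E'
from h import *
s=load('side2'); Q=cloud(s)
m=np.zeros(Q.shape[:2],bool); m[140:206,275:300]=1
p=Q[m]; p=p[(abs(p[:,0]-.4986)<.03)&(abs(p[:,1]-.03)<.04)&(p[:,2]>.12)]
for a,b in((.15,.17),(.175,.2),(.2,.23),(.23,.27),(.275,.3)):
    k=p[(p[:,2]>a)&(p[:,2]<b)]; print(a,len(k),k.mean(0).round(4) if len(k) else '',np.ptp(k[:,0]).round(3) if len(k) else '')
print('zmin',p[:,2].min())
d=load('top0'); hsv=cv2.cvtColor(d['img'],cv2.COLOR_RGB2HSV)
v,u=np.mgrid[:420,:560]; g=d['img'].min(2)
w=((g>125)&(np.hypot(u-409,v-238)<27)).astype(np.uint8)
n,l,st,c=cv2.connectedComponentsWithStats(w)
for i in range(1,n):
    if st[i,4]>8: x=onz(d,*c[i],.021); print('bead',st[i,4],x.round(4),'r',np.hypot(x[0]-.496,x[1]+.264).round(4))
q=[0,1,0,0]
arm.move_l([.496,-.264,.30],q,vel=.2)
arm.move_l([.496,-.264,.170],q,vel=.12)
f0=arm.get_force()
print('touch',arm.move_l([.496,-.264,.145],q,vel=.025,f_stop=4)); print(arm.get_eef_pos(),arm.get_force()-f0,arm.get_clock())
t=arm.get_eef_pos()
arm.move_l([.496,-.264,t[2]+.003],q,vel=.03); print(arm.get_eef_pos(),arm.get_force()-f0,arm.get_joints().round(3) if hasattr(arm.get_joints(),'round') else '')
E
```

```text
0.15 112 [0.4959 0.032  0.1637] 0.029
0.175 36 [0.4961 0.0299 0.1874] 0.008
0.2 38 [0.4961 0.0303 0.2145] 0.008
0.23 61 [0.496  0.0299 0.2505] 0.008
0.275 125 [0.495  0.0357 0.2924] 0.034
zmin 0.15369493379248778
touch True
[ 0.49620862 -0.26409172  0.15257426] [ 0.67783846 -0.18430861  5.91065425] 15.3417
[ 0.49596286 -0.26397664  0.15548917] [0.57702716 0.35729621 0.03562875] [-0.489  0.32  -0.018  1.233  0.    -0.489]
```

The stirrer is upright and the floor touch matches the 141.6 mm foot offset. Now I stir, one timed turn first.

```bash
cat > stir.py <<'E'
from h import *
import sys
a0,a1,r0,r1=map(float,sys.argv[1:5]); N=int(sys.argv[5]); vel=float(sys.argv[6])
q=[0,1,0,0]; C=np.array([.496,-.264]); F=[]
for a,r in zip(np.linspace(a0,a1,N+1),np.linspace(r0,r1,N+1)):
    t=np.radians(a); p=[*(C+r*np.array([np.cos(t),np.sin(t)])),.1553]
    arm.move_l(p,q,vel=vel); F.append(np.linalg.norm(arm.get_force()))
print(np.round(F,1),arm.get_clock(),arm.get_eef_pos(),arm.get_grip_width())
E
python3 stir.py 0 90 .004 .030 5 .06 && python3 stir.py 90 450 .030 .030 18 .07
python3 -c "
from h import *
d=snap('top','top3'); s=snap('side','side3')
a=cv2.resize(d['img'][180:300,340:480,::-1],(400,343)); b=cv2.resize(s['img'][90:210,240:380,::-1],(400,343))
cv2.imwrite('pics/c3.png',np.clip(np.hstack([a,b])*1.4,0,255))"
```

```text
[0.7 1.4 1.9 2.6 6.4 8. ] 17.25 [ 0.49560508 -0.23584534  0.1557727 ] 0.018535582844547153
[ 7.9  5.2  6.1  5.   1.6  4.1  4.1  3.4 11.3 12.3  7.7  8.4  5.2  3.5
  5.4  5.5  5.7 10.7 11. ] 22.9 [ 0.49670716 -0.23714466  0.15648365] 0.018817711201103704[ WARN:0@2.779] global loadsave.cpp:1063 imwrite_ Unsupported depth image for selected encoder is fallbacked to CV_8U.
```

View pics/c3.png

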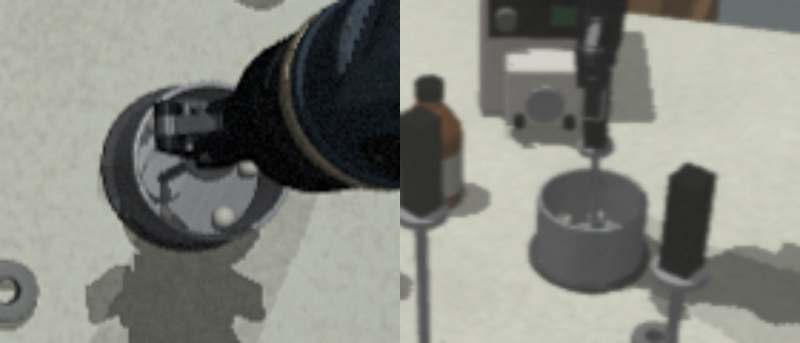

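The stirrer foot is in the dish (right crop, about (598,200)), beads are moving at (223,215) and (247,168), and none have come out. I'll do the remaining two turns with a margin.

```bash
sed -i 's/.1553\]/.1547]/' stir.py; python3 stir.py 450 1240 .031 .031 40 .075
python3 - <<'E'
from h import *
q=[0,1,0,0]
arm.move_l([.496,-.264,.156],q,vel=.06)
arm.move_l([.496,-.264,.30],q,vel=.12)
arm.move_l([.50,.10,.30],q,vel=.3)   # back along the corridor, clear of the dish
d=snap('top','top4'); s=snap('side','side4')
print(arm.get_clock(),arm.get_grip_width(),arm.get_eef_pos(),arm.get_force())
t=load('top0')
a=cv2.resize(t['img'][190:280,360:460,::-1],(400,360)); b=cv2.resize(d['img'][190:280,360:460,::-1],(400,360))
cv2.imwrite('pics/c4.png',np.clip(np.hstack([a,b])*1.4,0,255).astype(np.uint8))
E
```

```text
[12.8  7.3  6.6  4.4  3.9  2.   4.1  1.5  8.2  9.9 10.7  5.3  6.5  5.5
  2.5  5.1  7.9 11.4 12.6 12.   8.8  4.6  3.8  4.9  1.4  5.6  5.5  7.1
  6.6  7.6  5.7  5.8  6.   5.1 10.8  7.4  9.3  8.1  8.6  6.4  3. ] 34.9167 [ 0.46761284 -0.25346388  0.15504845] 0.018219198448371207
38.4 0.01917595068195013 [0.50000503 0.09888817 0.30002571] [-0.08541706  0.40738965 -1.05502885]
```

View pics/c4.png

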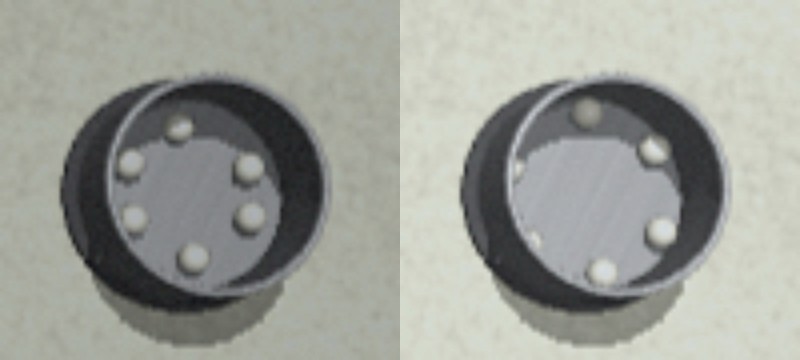

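All six beads are still in the dish: the left crop is before, the right is after. They now sit against the wall, but their angles look similar to the start, so I'll measure the displacement before going on, along with the stirrer's tilt.

```bash
python3 - <<'E'
from h import *
t=load('top0'); d=load('top4'); s=load('side4'); s0=load('side0'); P0=cloud(s0);P4=cloud(s)
def pos(pts,off):
    for x,y in pts:
        p=onz(t,360+(x-off)/4,190+y/4,.019)-[.496,-.264,0]; print(np.round(p[:2]*1000,0),'r',round(np.hypot(*p[:2])*1000),'ang',round(np.degrees(np.arctan2(p[1],p[0]))))
print('before');pos([(180,128),(248,168),(248,216),(192,258),(133,218),(130,163)],0)
print('after');pos([(587,112),(654,150),(660,232),(602,272),(536,241),(518,168)],400)
m=(abs(P4[...,0]-.5)<.05)&(abs(P4[...,1]-.1)<.05)&(P4[...,2]>.13)
p=P4[m]
for a,b in((.15,.167),(.175,.2),(.2,.23),(.23,.27),(.275,.3)):
    k=p[(p[:,2]>a)&(p[:,2]<b)]; print(a,len(k),k.mean(0).round(4),np.ptp(k[:,0]).round(3))
print('zmin',p[:,2].min())
# station cup in side view
k=(abs(P4[...,0]-.455)<.035)&(abs(P4[...,1]-.225)<.035)&(abs(P4[...,2]-.0585)<.003)
v,u=np.nonzero(k); q=np.array([onz(s,a,b,.058)[:2] for a,b in zip(u,v)],np.float32); print('seat side',cv2.minEnclosingCircle(q),len(q))
k=cloud(t); k=(abs(k[...,0]-.455)<.035)&(abs(k[...,1]-.225)<.035)&(abs(k[...,2]-.0585)<.003)
v,u=np.nonzero(k); q=np.array([onz(t,a,b,.058)[:2] for a,b in zip(u,v)],np.float32); print('seat top',cv2.minEnclosingCircle(q),len(q))
hs=cv2.cvtColor(t['img'],cv2.COLOR_RGB2HSV); m=cv2.inRange(hs,(12,110,90),(32,255,255)); m[:, :150]=0; m[:,185:]=0; m[:250]=0; m[280:]=0
M=cv2.moments(m,True); print('plunger',M['m00'],onz(t,M['m10']/M['m00'],M['m01']/M['m00'],.058))
E
```

```text
before
[34. -1.] r 34 ang -1
[ 13. -35.] r 37 ang -70
[-12. -33.] r 35 ang -111
[-33.  -3.] r 34 ang -176
[-12.  27.] r 29 ang 114
[17. 27.] r 31 ang 58
after
[43. -5.] r 43 ang -7
[ 22. -39.] r 44 ang -60
[-21. -39.] r 44 ang -118
[-41.  -7.] r 41 ang -170
[-24.  26.] r 35 ang 133
[14. 33.] r 36 ang 67
0.15 93 [0.4996 0.1004 0.1643] 0.03
0.175 36 [0.5008 0.0988 0.187 ] 0.007
0.2 41 [0.5005 0.0994 0.2147] 0.008
0.23 64 [0.4998 0.1002 0.2512] 0.008
0.275 129 [0.4977 0.106  0.2935] 0.034
zmin 0.15682837508707004
seat side ((0.45298752188682556, 0.22799354791641235), 0.026373881846666336) 135
seat top ((0.45478886365890503, 0.2246311604976654), 0.026221439242362976) 219
plunger 30.0 [0.45550046 0.22602888 0.058     ]
```

The stirrer is still upright, but the beads have settled in an even ring close to the original places, and I can't tell identical beads apart. I'll add one slow partial sweep that gathers them asymmetrically, so that most must end well away from where they started.

```bash
python3 - <<'E'
from h import *
q=[0,1,0,0]; C=np.array([.496,-.264])
at=lambda a,r,z:[*(C+r*np.array([np.cos(np.radians(a)),np.sin(np.radians(a))])),z]
arm.move_l([*C,.26],q,vel=.35); arm.move_l([*C,.1547],q,vel=.13)
for i,(a,r) in enumerate([(20,.016),(30,.030)]+[(x,.031) for x in range(50,251,20)]):
    arm.move_l(at(a,r,.1547),q,vel=.07); s=snap('side','st%02d'%i)
print(arm.get_clock())
arm.move_l([*C,.156],q,vel=.06); arm.move_l([*C,.26],q,vel=.15); arm.move_l([.485,.09,.26],q,vel=.35)
d=snap('top','top5'); print(arm.get_clock(),arm.get_grip_width(),arm.get_force())
b=cv2.resize(d['img'][190:280,360:460,::-1],(400,360))
st=[cv2.resize(load('st%02d'%i)['img'][145:195,280:335,::-1],(200,182)) for i in (0,2,4,6,8,12)]
cv2.imwrite('pics/c5.png',np.clip(np.hstack([b,np.vstack([st[0],st[1]])[:360],np.vstack([st[3],st[5]])[:360]])*1.4,0,255).astype(np.uint8))
E
```

```text
45.2417
47.9583 0.01933914070754922 [ 0.47590123  0.02777919 -1.13625327]
```

View pics/c5.png

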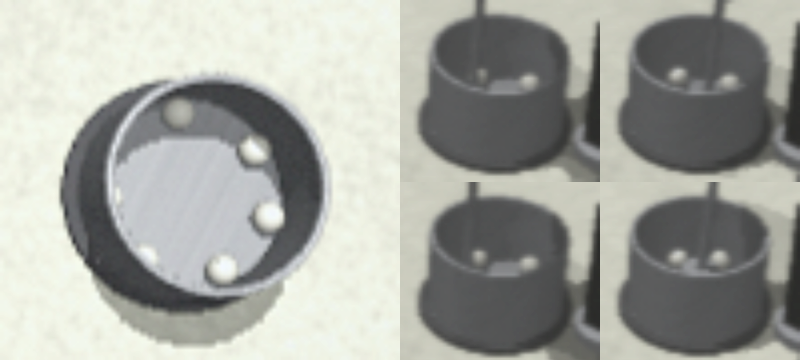

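Comparing the before, mid-stir and after pictures, the foot carries each bead forward a little per pass. The ring has shifted about 65° after the first three turns and about 80° now, so each bead is some 40–50 mm from its place and all six are in the dish. Now the cleaning station.

```bash
python3 - <<'E'
from h import *
q=[0,1,0,0]; X=[.4545,.2255]
arm.move_l([*X,.26],q,vel=.25)
s=snap('side','side6'); p=cloud(s); p=p[(abs(p[...,0]-X[0])<.05)&(abs(p[...,1]-X[1])<.05)&(p[...,2]>.105)]
for a,b in((.11,.128),(.135,.16),(.16,.19),(.19,.23),(.238,.255)):
    k=p[(p[:,2]>a)&(p[:,2]<b)]; print(a,len(k),k.mean(0).round(4),((k.max(0)+k.min(0))/2).round(4))
arm.move_l([*X,.206],q,vel=.1); f0=np.array(arm.get_force()); print(f0,arm.get_eef_pos(),arm.get_clock())
E
```

```text
0.11 139 [0.4609 0.228  0.1252] [0.4613 0.2248 0.1233]
0.135 34 [0.46   0.2269 0.1481] [0.4601 0.2262 0.1484]
0.16 43 [0.4586 0.2271 0.1748] [0.4593 0.2263 0.1756]
0.19 66 [0.4575 0.2271 0.2098] [0.4574 0.2271 0.2099]
0.238 101 [0.453  0.2328 0.2527] [0.456  0.2272 0.2514]
[ 0.20303491  0.91997995 -1.06972358] [0.45482125 0.22529453 0.20648768] 49.4083
```

The rod is now tilted about 2.3° towards +x, having turned slightly in the pads. I'll back up, tilt the tool to make it upright, verify, and recentre.

```bash
cat > chk.py <<'E'
from h import *
def chk(name,X,zt):
    s=snap('side',name); p=cloud(s); p=p[(abs(p[...,0]-X[0])<.04)&(abs(p[...,1]-X[1])<.04)]
    h=p[:,2]-(zt-.1416); k=p[(h>.012)&(h<.122)&(p[:,2]>.075)]; k=k[abs(k[:,0]-np.median(k[:,0]))<.008]
    c=np.polyfit(k[:,2],k[:,0],1); cy=np.polyfit(k[:,2],k[:,1],1); z=zt-.1416
    print(name,'slope deg x,y',np.degrees(c[0]).round(2),np.degrees(cy[0]).round(2),'foot x,y',np.polyval(c,z).round(4),np.polyval(cy,z).round(4)-.003)
    return c[0]
E
python3 - <<'E'
from chk import *
X=[.4533,.2268]
arm.move_l([.4545,.2255,.235],vel=.1)
q=(R.from_euler('y',2.3,degrees=True)*R.from_quat([0,1,0,0])).as_quat()
arm.move_l([*X,.235],q,vel=.1); arm.pause(.2)
chk('side7',X,.235); print(arm.get_eef_pos(),arm.get_clock(),arm.get_force())
E
```

```text
side7 slope deg x,y -0.09 -0.27 foot x,y 0.4538 0.2269
[0.45311582 0.22673068 0.23493167] 50.35 [ 0.45474526 -0.11513221 -1.04281987]
```

```bash
python3 - <<'E'
from chk import *
X=[.4533,.2268]
arm.move_l([*X,.206],vel=.1); f0=np.array(arm.get_force())
r=arm.move_l([*X,.184],vel=.012,f_stop=14.5); 
print(r,arm.get_eef_pos(),np.array(arm.get_force())-f0,arm.get_clock())
arm.pause(.3); print(arm.get_eef_pos(),np.array(arm.get_force())-f0,arm.get_ft_torque())
chk('side8',X,.19)
np.save('f0.npy',f0)
s=load('side8'); cv2.imwrite('pics/c8.png',np.clip(cv2.resize(s['img'][190:350,200:380,::-1],(675,600))*1.3,0,255).astype(np.uint8))
print(arm.get_clock(),arm.get_grip_width())
E
```

```text
True [0.45369646 0.22695634 0.18860419] [ 0.41902291 -0.15868543  9.34809004] 52.1667
[0.45367717 0.22695044 0.18870112] [0.01513228 0.40732604 8.97408381] [-0.1911931   0.32091172  0.0658435 ]
side8 slope deg x,y 0.11 0.38 foot x,y 0.4539 0.226
52.5167 0.018336628358720172
```

View pics/c8.png

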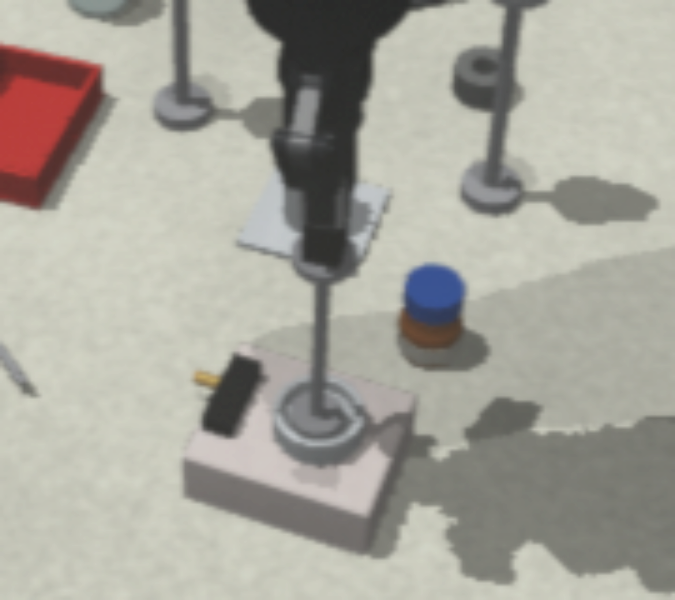

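The foot is inside the cup at (318,410) and upright. The force relaxed to 9 N, so I'll creep down until about 16 N is held.

```bash
python3 - <<'E'
from h import *
f0=np.load('f0.npy'); X=[.4533,.2268]; z=.1885
for i in range(14):
    arm.move_l([*X,z],vel=.01); arm.pause(.15); f=np.mean([np.array(arm.get_force()) for _ in range(3)],0)-f0
    print(round(z,4),np.round(arm.get_eef_pos(),4),f.round(1),round(arm.get_clock(),2))
    if f[2]>15.2: break
    z-=.0004
arm.pause(.5)
print([np.round(np.array(arm.get_force())-f0,1)],arm.get_eef_pos(),arm.get_clock(),arm.get_grip_width())
E
```

```text
0.1885 [0.4536 0.2269 0.1892] [ 0.6 -0.2  8.8] 52.92
0.1881 [0.4536 0.2269 0.1888] [0.2 0.4 8.3] 53.32
0.1877 [0.4536 0.2269 0.1884] [-0.  -0.6  8.3] 53.72
0.1873 [0.4537 0.227  0.1883] [-0.   0.6 11.5] 54.12
0.1869 [0.4539 0.227  0.1883] [-1.1 -1.3 14.1] 54.52
0.1865 [0.454  0.2271 0.1883] [-1.1 -0.7 17.8] 54.92
[array([-1.8, -0.8, 19. ])] [0.45397908 0.22704737 0.1883047 ] 55.4167 0.018570415153388392
```

The foot is on the hard stop, since z stays at 0.1883 while force rises. I'll ease off slightly to sit mid-band.

```bash
python3 - <<'E'
from h import *
f0=np.load('f0.npy')
arm.move_l([.4533,.2268,.1867],vel=.01)
for _ in range(4): arm.pause(.3); print(np.round(np.array(arm.get_force())-f0,1),np.round(arm.get_eef_pos(),4))
f=arm.get_force()[2]-f0[2]
print(arm.get_clock(),arm.get_grip_width())
if 14.5<f<18.5: print(arm.job_done())
E
```

```text
[-1.2 -1.  16.6] [0.4539 0.2271 0.1883]
[-0.9 -1.3 17.2] [0.4539 0.227  0.1883]
[-1.2 -0.4 17.3] [0.4539 0.227  0.1883]
[-1.2  0.2 15.9] [0.4539 0.227  0.1883]
56.8667 0.01849790221539417
the job is handed in; nothing more can be done
None
```

I handed the job in at 56.9 s, after stirring the dish for over three wide turns with all six beads kept in it, with the stirrer still gripped and held on the station's seat at about 16–17 N; the beads look alike, so I inferred from pictures that most moved about 40–50 mm.

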